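Make up two repair-order kits at the spare-parts counter

ROBOT

A 7-joint arm with a two-finger parallel gripper is mounted at the origin on the work surface. World frame = base frame: x ahead of the robot, y to its left, z up, the work surface at z = 0. Lengths are in m, angles in degrees, forces in N, time in s.
With the tool pointing down it reaches from about 0.425 to 0.875 m from the base axis. Payload 9.9 kg.
Tool frame: the origin (TCP) lies midway between the tips of the shut fingers; the grasp point (between the pads) lies behind it (grasp_offset is the z of the grasp point in the tool frame, in m); z points along the fingers, y is the line along which they close (so a half turn about z gives the same grasp; the last joint's range is limited). The gripper opens to 85 mm and grips with 20 to 120 N. Pads are 22 mm wide; open, the fingers measure 114 mm over their backs; the gripper's body (76 mm by 85 mm) begins 54 mm behind the grasp point. The pads swing forward as they close: fully open they stand 13 mm farther back than shut.
Start: joints at [72.032, 32.985, 1.427, 82.34, -0.859, 64.687, -3.237], TCP at [0.154, -0.657, 0.231] pointing down, gripper open.
Joint ranges: [-157.87, 157.87], [-19.46, 123.44], [-87.15, 90], [11.01, 140.99], [-62.26, 242.26], [9.8, 113.94], [-161.44, 161.44]. Speed limits (degrees/s): [127.2, 127.2, 172.46, 172.46, 180, 180, 180].

INTERFACE

Orientations are given as a 3x3 rotation matrix whose columns are the frame's x, y, z axes.
In Python, from cell import * gives the robot as it stands. The module is installed in compiled form; this text tells all that it offers.
- The arm moves only by the tool move_arm, never from a script. Its argument "steps" is a list of rows, each a list of 7 numbers: the shift along the tool's x, y, z in m, then the turn, a rotation vector about the tool's x, y, z in rad, then the opening in per cent of the stroke, from 0 (shut) to 100 (fully open). A call has 1 to 12 rows; each row is the pose to reach, as a shift and turn from the pose commanded when the call began, along the tool's axes at that moment; what a row does not reach only later rows make up. A row lasts 1/8 s, in which the tool goes at most 62.5 mm and 10.7 degrees, less where a joint would pass 70% of its speed; a pose out of reach is approached as far as the arm can. A call with a gripper value outside its range is refused whole. The fingers move at their own pace and stop on an object; "newtons" is the grip in N (left out, the last holds). Time passes only in rows, so rows that repeat a pose let the fingers close. It gives the time, the measured TCP pose, the force, the opening and the grip force at its end, in the units of the state.
- sense(): the state, without advancing time (a new reading comes with each control period).
- camera(name): name is "scene" or "top" or "wrist"; returns a dict with "image" (384x512x3 uint8, red, green, blue), "z_map" (384x512 float32, m along the optical axis (not along the pixel's ray), 0 where there is no reading), "fx", "fy", "cx", "cy" (pixels), "xyz" and "attitude" of the camera in the world. Camera axes: x right, y up, looking along -z (the intrinsics and any distortion apply to the point x, -y, -z); pixel columns grow to the right and rows downward; lengths in m; the calibration is good to about 2 mm. The wrist camera is an equidistant fisheye: a pixel r from the principal point sees the ray r / f radians off the axis. A picture is of the moment at which its call begins.
- hand_in(): hands the job in; it is judged then, once.
The state is a dict: "clock": time; "q": joint angles; "qd": joint speeds; "tau": joint torques, N m; "tcp_pos": TCP position; "tool_rot": TCP orientation; "contact_force": force on the tool from outside, world axes, zero at the start; "moment": the same for the moment, N m; "width": finger opening in m; "grasp_force": force on a finger pad.
Only numpy, scipy, OpenCV 4.12 (cv2) and the standard library are available. Lean on these libraries where they do the work, as an engineer would, in place of code of your own. Each camera call takes 0.05 s, during which the arm holds its last target. There are 200 camera calls.

TASK

Make up the two repair orders from the parts on the counter: stand the white oil filter in the black-floored pocket of the blue tray and the brass coupling in its white-floored pocket; stand the red fuel filter in the black-floored pocket of the orange tray and the steel gear, hub up, in its white-floored pocket. Each part must stand upright, flat on the floor of its pocket. Leave the green filter, the rubber mount and the carton where they are.

Things in the scene. Friction and masses are not known exactly. Their poses are not given: they have to be found in the camera images.
- white_filter: White spin-on oil filter, an upright round can 62 mm in diameter and 80 mm high (top edge slopes in above 70 mm), three thin steel lines near its foot, 0.25 to 0.5 kg. To go in the blue tray's black-floored pocket. Origin: centre of its underside; z up along its axis.
- coupling: Brass pipe coupling standing upright, 54 mm high: a round threaded foot 36 mm in diameter up to 20 mm, above it a hexagon 46 mm across flats (53 mm across corners) up to the top, with a dark round mouth. 0.2 to 0.42 kg. To go in the blue tray's white-floored pocket. Origin: centre of its underside; z up; two opposite flats of the hexagon face along its +x and -x, two corners point along +y and -y.
- red_filter: Red fuel filter, an upright round can 52 mm in diameter, the body straight up to 60 mm and closed at 66 mm, with a 12 mm steel nipple (15 mm at its collar) in the middle of its top that reaches 82 mm. 0.17 to 0.35 kg. To go in the orange tray's black-floored pocket. Origin: centre of its underside; z up along its axis.
- gear: Steel gear with a hub, lying flat: toothed disc 62 mm in diameter and 18 mm thick, on it a round hub 34 mm in diameter that reaches 55 mm, dark bore mark on top. 0.28 to 0.56 kg. To go in the orange tray's white-floored pocket. Best gripped by the hub. Origin: centre of its underside; z up along its axis.
- blue_tray: Blue kit tray, fixed to the counter, 180 mm (its x) by 92 mm (its y), 16 mm high. Two square pockets, each 84 by 84 mm inside, walls and floor 4 mm thick: the black-floored pocket has its centre at x = -44 mm, the white-floored one at x = +44 mm (y = 0). Origin: centre of its underside, on the counter; z up. It stands to the left or to the right, its x axis turned up to 0.35 rad from straight away from the robot.
- orange_tray: Orange kit tray, fixed to the counter, same make and size as the blue one (180 by 92 by 16 mm, pockets 84 by 84 mm, floor and walls 4 mm) but with the floors the other way round: the white-floored pocket has its centre at x = -44 mm, the black-floored one at x = +44 mm (y = 0). Origin: centre of its underside, on the counter; z up. It stands on the side where the blue one does not, its x axis turned up to 0.35 rad from straight away from the robot.
- green_filter: Green oil filter, same shape as the white one (62 mm in diameter, 80 mm high), not ordered: leave it where it stands. Origin: centre of its underside; z up.
- mount: Black rubber engine mount between two round steel plates 54 mm in diameter, 48 mm high, with a 10 mm stud that reaches 60 mm; not ordered: leave it where it stands. Origin: centre of its underside; z up.
- carton: Small brown cardboard carton, 56 mm (x) by 46 mm (y) by 50 mm high; not ordered: leave it where it stands. Origin: centre of its underside; z up.
Mind the look-alikes: they are no part of the job. Leave any purple look-alike of the gear alone. There is more than one size of the red_filter; the one meant has the size given above.

How it is judged:
By the outcome, as a careful person would: the job done as asked, in the order asked, and still so for the second after the job is handed in, with the robot touching nothing.
It also fails if it takes over 118 s, if anything falls off the work surface, if the arm or the gripper's body presses on something with over 40 N, if the wrist force passes 120 N, or if a joint passes its speed limit or range.

## Working session

There is one attempt and no reset: what is moved stays moved. The work goes in short steps, Python scripts to look and compute and a tool call to move; the robot and the scene stay as the last step left them, time stands still between calls to the robot, and variables do not carry over. Pictures are saved under pics/ and viewed, at most 14 in all, crops included, and the job is handed in when it is done.

Besides the shell and the picture viewer there is one more tool, called after "Emit:" by a JSON object that holds its "fn" and its "kwargs". move_arm: Moves the arm, as the interface text tells. Its arguments: {"type":"object","properties":{"steps":{"type":"array"},"newtons":{"type":"number"}},"required":["steps"]}

```bash
mkdir -p pics
python3 - <<'E'
from cell import *
import cv2,pickle,numpy as np
s=sense();print(s)
d={}
for n in("scene","top"):
    c=camera(n);d[n]=c;cv2.imwrite(f"pics/{n}0.png",cv2.cvtColor(c["image"],cv2.COLOR_RGB2BGR))
    print(n,c["fx"],c["fy"],c["cx"],c["cy"],c["xyz"],c["attitude"],[k for k in c])
pickle.dump(d,open("d0.pkl","wb"))
E
```

```text
{'clock': 0.0, 'q': array([72.03202245, 33.0327077 ,  1.42312132, 82.38735267, -0.85996417,
       64.68825849, -3.23611307]), 'qd': array([ 0.03312596, -0.06978936,  0.02683559,  0.01485177, -0.01439522,
       -0.10578318,  0.05010259]), 'tau': array([ 1.73440807e-03, -7.65759945e+01,  2.25135192e+00, -2.85955739e+01,
        1.55076210e-02,  1.30062384e-02,  9.93030255e-06]), 'tcp_pos': array([ 0.15365612, -0.65679144,  0.23043633]), 'tool_rot': array([[ 9.73699568e-01,  2.27835328e-01, -4.64144423e-04],
       [ 2.27835788e-01, -9.73698187e-01,  1.64175414e-03],
       [-7.78869884e-05, -1.70432401e-03, -9.99998545e-01]]), 'contact_force': array([ 0.00612844, -0.56832038, -0.67070551]), 'moment': array([ 0.01552638,  0.00704717, -0.01485815]), 'grasp_force': 0.0, 'width': 0.08503799630320577}
scene 454.5384610377368 454.5384610377368 253.69423530034175 200.49051429602898 [1.27388422 0.14956998 0.76852456] [[-0.16828309 -0.69100744  0.70298614]
 [ 0.98558499 -0.10535475  0.13237298]
 [-0.01740779  0.71512873  0.69877598]] ['image', 'z_map', 'fx', 'fy', 'cx', 'cy', 'xyz', 'attitude']
top 376.64120052718283 376.64120052718283 252.92409086043025 187.5059668418462 [ 0.4779949  -0.01911554  0.87423388] [[-0.02398793  0.99761715 -0.06468852]
 [-0.99952475 -0.02518635 -0.01777439]
 [-0.0193613   0.0642314   0.9977472 ]] ['image', 'z_map', 'fx', 'fy', 'cx', 'cy', 'xyz', 'attitude']
```

View pics/top0.png

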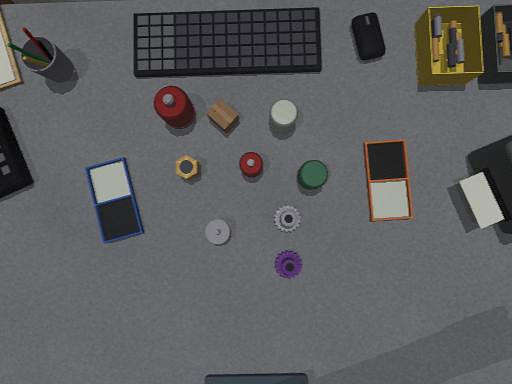

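View pics/scene0.png

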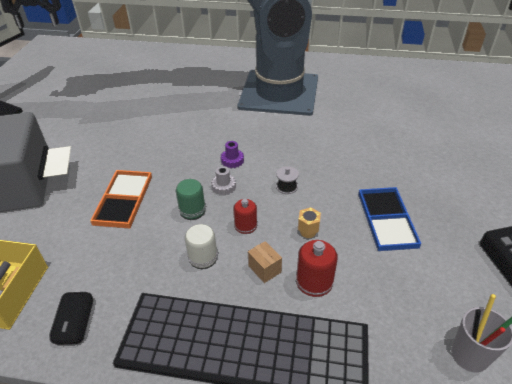

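The top view shows the blue tray at (115,200), the orange at (388,180), and the white filter at (284,113). The coupling is at (187,167), the small red filter at (251,163), and the gear at (288,218). The distractors are a big red filter at (173,105), the purple gear at (288,264), the green filter at (313,174), the mount at (218,232) and the carton at (223,115). The scene view shows the same layout. Next I measure.

```bash
cat > h.py <<'E'
import cv2,numpy as np
def rays(c,uv):
    uv=np.atleast_2d(np.asarray(uv,float))
    d=np.c_[(uv[:,0]-c["cx"])/c["fx"],-(uv[:,1]-c["cy"])/c["fy"],-np.ones(len(uv))]
    return d@np.asarray(c["attitude"]).T
def cloud(c):
    v,u=np.mgrid[:384,:512]
    r=rays(c,np.c_[u.ravel(),v.ravel()])
    return (np.asarray(c["xyz"])+r*c["z_map"].reshape(-1,1)).reshape(384,512,3)
def plane(c,uv,z):
    r=rays(c,uv);o=np.asarray(c["xyz"]);return o+r*((z-o[2])/r[:,2])[:,None]
E
python3 - <<'E'
import cell
print({k:v for k,v in vars(cell).items() if not k.startswith('_') and not callable(v)})
import pickle,cv2,numpy as np
from h import *
d=pickle.load(open("d0.pkl","rb"));c=d["top"];P=cloud(c)
print("counter z",np.median(P[250:300,180:260,2]))
m=((P[...,2]>.022)&(c["z_map"]>0)).astype(np.uint8)
n,L,st,_=cv2.connectedComponentsWithStats(m)
S=cloud(d["scene"]).reshape(-1,3)
for nm,(u,v) in dict(white=(284,110),coup=(179,167),red=(251,166),gear=(288,212),green=(313,174),mount=(220,235),carton=(223,115),bigred=(173,105),purple=(288,256)).items():
    k=L[v,u]; 
    if k==0: print(nm,"none");continue
    p=P[L==k]; zt=np.percentile(p[:,2],97)
    seeds=p[:,:2].mean(0)
    (x,y),r=cv2.minEnclosingCircle(p[:,:2].astype(np.float32))
    q=p[(p[:,2]>np.percentile(p[:,2],60)-.006)]
    (x2,y2),r2=cv2.minEnclosingCircle(q[:,:2].astype(np.float32))
    s=S[(np.hypot(*(S[:,:2]-seeds).T)<.05)&(S[:,2]>.025)]
    (x3,y3),r3=cv2.minEnclosingCircle(np.vstack([s,p])[:,:2].astype(np.float32))
    print(nm,"n",len(p),"ztop",zt.round(3),"all",np.round([x,y,r],4),"top",np.round([x2,y2,r2],4),"both",np.round([x3,y3,r3],4))
hsv=cv2.cvtColor(c["image"],cv2.COLOR_RGB2HSV)
for nm,lo,hi,box in(("blue",(100,120,60),(125,255,255),(80,150,150,250)),("orange",(3,120,80),(18,255,255),(355,130,420,230))):
    mm=cv2.inRange(hsv,lo,hi);b=np.zeros_like(mm);b[box[1]:box[3],box[0]:box[2]]=255;mm&=b
    v,u=np.nonzero(mm);p=plane(c,np.c_[u,v],.016)[:,:2]
    print(nm,len(u),cv2.minAreaRect((p*1000).astype(np.float32)))
    g=cv2.cvtColor(c["image"],cv2.COLOR_RGB2GRAY)
    hull=cv2.fillConvexPoly(np.zeros_like(mm),cv2.convexHull(np.c_[u,v].astype(np.int32)),255)
    for t,q in(("white",g>140),("black",g<50)):
        v,u=np.nonzero((hull>0)&q&(mm==0));print(t,plane(c,np.c_[u,v],.004).mean(0).round(4),len(u))
E
```

```text
{'grasp_offset': -0.0187}
counter z 0.0006192987324840082
white n 753 ztop 0.083 all [ 0.6898 -0.0731  0.0314] top [ 0.6895 -0.0731  0.03  ] both [ 0.6915 -0.0731  0.0329]
coup n 431 ztop 0.058 all [0.5813 0.1422 0.0264] top [0.5814 0.1422 0.0263] both [0.5826 0.1411 0.0278]
red n 469 ztop 0.083 all [5.836e-01 2.000e-04 2.600e-02] top [5.84e-01 4.00e-04 2.57e-02] both [ 0.5856 -0.0007  0.0279]
gear n 199 ztop 0.058 all [ 0.4617 -0.0769  0.018 ] top [ 0.4623 -0.078   0.0168] both [ 0.4649 -0.0771  0.0198]
green n 720 ztop 0.083 all [ 0.556  -0.1327  0.0311] top [ 0.5562 -0.1328  0.0298] both [ 0.5579 -0.1336  0.0327]
mount n 477 ztop 0.06 all [0.4374 0.0774 0.0271] top [0.4374 0.0774 0.0271] both [0.438  0.076  0.0288]
carton n 594 ztop 0.053 all [0.6986 0.062  0.0359] top [0.6989 0.0618 0.0356] both [0.6993 0.0605 0.0364]
bigred n 1227 ztop 0.119 all [0.7144 0.1663 0.0379] top [0.7142 0.166  0.0366] both [0.7158 0.1654 0.0395]
purple none
blue 605 ((514.14013671875, 316.9598388671875), (180.15052795410156, 93.5894775390625), 13.976258277893066)
white [0.5564 0.33   0.004 ] 1125
black [0.4764 0.3124 0.004 ] 1372
orange 631 ((544.2943725585938, -310.8992919921875), (180.39041137695312, 93.66600799560547), 2.8529956340789795)
white [ 0.4995 -0.3149  0.004 ] 1220
black [ 0.5879 -0.313   0.004 ] 1319
```

```bash
cat > go.py <<'E'
import sys,numpy as np
from cell import sense
from scipy.spatial.transform import Rotation as Ro
def go(*a):
    x,y,z,yaw=a
    s=sense();R=np.array(s["tool_rot"]);t=np.radians(yaw)
    T=np.array([[np.cos(t),np.sin(t),0],[np.sin(t),-np.cos(t),0],[0,0,-1]])
    print((R.T@(np.array([x,y,z])-s["tcp_pos"])).round(4),Ro.from_matrix(R.T@T).as_rotvec().round(4))
if __name__=="__main__":
    a=list(map(float,sys.argv[1:]))
    for i in range(0,len(a),4): go(*a[i:i+4])
E
python3 go.py 0.69 -0.073 0.18 13.5  0.4715 0.3064 0.18 13.5
python3 - <<'E'
import pickle
from h import *
d=pickle.load(open("d0.pkl","rb"));c=d["top"];P=cloud(c)
# hexagon: 6th harmonic of contour radius, at sub-plane z=.054
m=((P[...,2]>.04)&(np.hypot(P[...,0]-.5813,P[...,1]-.1422)<.04)).astype(np.uint8)
k=cv2.findContours(m,cv2.RETR_EXTERNAL,cv2.CHAIN_APPROX_NONE)[0][0][:,0]
p=plane(c,k,.054)[:,:2];ce=p.mean(0);q=p-ce
th=np.arctan2(q[:,1],q[:,0]);r=np.hypot(*q.T)
z=(r*np.exp(6j*th)).mean();print(ce,r.min(),r.max(),"corner deg",np.degrees(np.angle(z))/6,abs(z)*2)
hull=q[cv2.convexHull(q.astype(np.float32),returnPoints=False).ravel()]
for a in range(0,180,5):
    w=q@[np.cos(np.radians(a)),np.sin(np.radians(a))];print(a,round(np.ptp(w)*1000,1),end="; ")
i=cv2.resize(c["image"][140:195,160:215],(440,440),interpolation=cv2.INTER_CUBIC);cv2.imwrite("pics/coup.png",i[...,::-1])
E
```

```text
[ 0.6553 -0.4463  0.0512] [-0.0015  0.0001 -0.0058]
[ 0.5289 -0.8655  0.0518] [-0.0015  0.0001 -0.0058]
[0.58042414 0.14129287] 0.02055374270908055 0.02779409624920658 corner deg -1.1421276060896466 0.00550059934770632
0 51.0; 5 51.3; 10 51.3; 15 50.8; 20 50.0; 25 48.8; 30 48.9; 35 50.9; 40 52.5; 45 53.7; 50 54.5; 55 54.8; 60 54.8; 65 54.3; 70 53.4; 75 52.1; 80 50.5; 85 48.6; 90 48.7; 95 49.7; 100 50.4; 105 51.0; 110 51.7; 115 52.0; 120 51.9; 125 51.4; 130 50.6; 135 49.4; 140 48.3; 145 46.9; 150 45.9; 155 47.2; 160 48.7; 165 49.8; 170 50.5; 175 50.8;
```

View pics/coup.png

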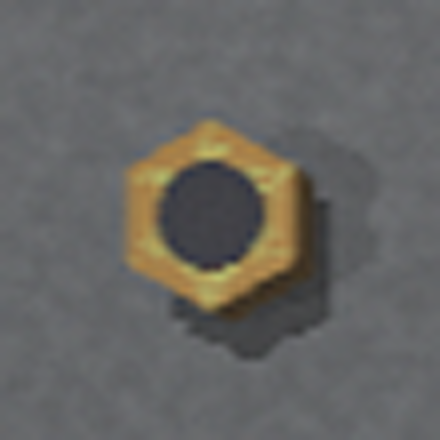

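The crop confirms the hexagon's corners point along world ±x: the top corner is at (210,120), and the flats are left and right. So yaw ≈ 0 grips the flats.

Emit:
{"fn": "move_arm", "kwargs": {"steps": [[0.655,-0.446,0.051,0,0,-0.006,100],[0.655,-0.446,0.051,0,0,-0.006,100],[0.655,-0.446,0.051,0,0,-0.006,100],[0.655,-0.446,0.051,0,0,-0.006,100],[0.655,-0.446,0.051,0,0,-0.006,100],[0.655,-0.446,0.051,0,0,-0.006,100],[0.655,-0.446,0.051,0,0,-0.006,100],[0.655,-0.446,0.051,0,0,-0.006,100],[0.655,-0.446,0.051,0,0,-0.006,100],[0.655,-0.446,0.051,0,0,-0.006,100],[0.655,-0.446,0.051,0,0,-0.006,100],[0.655,-0.446,0.051,0,0,-0.006,100]]}}

```text
clock: 1.6
tcp_pos: [0.6612, -0.1046, 0.1827]
tool_rot: [[0.972, 0.234, -0.001], [0.234, -0.972, -0.0], [-0.001, 0.0, -1.0]]
contact_force: [-0.2, -0.8, -0.5]
width: 0.0853
grasp_force: 0.0
```

```bash
python3 - <<'E'
from cell import *
import cv2
c=camera("wrist");print(c["fx"],c["cx"],c["cy"],c["xyz"],sense()["tcp_pos"]);cv2.imwrite("pics/w1.png",c["image"][...,::-1])
E
python3 go.py 0.69 -0.073 0.10 13.5 0.69 -0.073 0.022 13.5
```

```text
297.3186396354542 253.1896102072672 189.05727659598432 [ 0.74119623 -0.08530621  0.32506584] [ 0.6662104  -0.09402636  0.18166521]
[ 0.0279 -0.0142  0.0819] [-0.0058 -0.0039  0.0094]
[ 0.0276 -0.0137  0.1599] [-0.0058 -0.0039  0.0094]
```

View pics/w1.png

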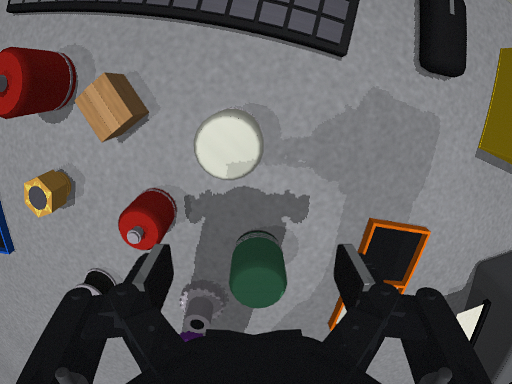

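The wrist view shows the white can at (228,145), ahead of the fingers, with the green can at (258,268) between them. The arm is still settling, so I let it settle before computing the next move.

Emit:
{"fn": "move_arm", "kwargs": {"steps": [[0,0,0,0,0,0,100],[0,0,0,0,0,0,100],[0,0,0,0,0,0,100]]}}

```text
clock: 2.02
tcp_pos: [0.6595, -0.1079, 0.1834]
tool_rot: [[0.973, 0.231, -0.0], [0.231, -0.973, -0.001], [-0.0, 0.001, -1.0]]
contact_force: [-1.1, 0.2, -0.8]
width: 0.0851
grasp_force: 0.0
```

```bash
python3 go.py 0.69 -0.073 0.10 13.5 0.69 -0.073 0.022 13.5
```

```text
[ 0.0378 -0.027   0.0833] [ 0.0007  0.0003 -0.0022]
[ 0.0378 -0.027   0.1613] [ 0.0007  0.0003 -0.0022]
```

Emit:
{"fn": "move_arm", "kwargs": {"newtons": 60, "steps": [[0.038,-0.027,0.02,0,0,-0.002,100],[0.038,-0.027,0.06,0,0,-0.002,100],[0.038,-0.027,0.1,0,0,-0.002,100],[0.038,-0.027,0.13,0,0,-0.002,100],[0.038,-0.027,0.15,0,0,-0.002,100],[0.038,-0.027,0.161,0,0,-0.002,100],[0.038,-0.027,0.161,0,0,-0.002,100],[0.038,-0.027,0.161,0,0,-0.002,60],[0.038,-0.027,0.161,0,0,-0.002,40],[0.038,-0.027,0.161,0,0,-0.002,40],[0.038,-0.027,0.161,0,0,-0.002,40],[0.038,-0.027,0.161,0,0,-0.002,40]]}}

```text
clock: 3.52
tcp_pos: [0.6919, -0.0714, 0.0237]
tool_rot: [[0.972, 0.235, 0.003], [0.235, -0.972, -0.001], [0.002, 0.001, -1.0]]
contact_force: [-0.9, -1.5, 7.0]
width: 0.0608
grasp_force: 66.0
```

```bash
python3 go.py 0.69 -0.073 0.18 13.5 0.4715 0.3064 0.18 13.8  0.4715 0.3064 0.027 13.8
```

```text
[-0.0018  0.0013 -0.1563] [ 0.0011 -0.0024  0.0019]
[-0.1249 -0.4189 -0.157 ] [ 0.0011 -0.0024 -0.0033]
[-0.1253 -0.4191 -0.004 ] [ 0.0011 -0.0024 -0.0033]
```

Emit:
{"fn": "move_arm", "kwargs": {"steps": [[0,0,-0.04,0,0,0,40],[0,0,-0.1,0,0,0,40],[0,0,-0.157,0,0,0,40],[-0.016,-0.054,-0.157,0,0,0,40],[-0.033,-0.11,-0.157,0,0,0,40],[-0.05,-0.167,-0.157,0,0,0,40],[-0.067,-0.225,-0.157,0,0,-0.003,40],[-0.084,-0.282,-0.157,0,0,-0.003,40],[-0.1,-0.335,-0.157,0,0,-0.003,40],[-0.115,-0.386,-0.157,0,0,-0.003,40],[-0.125,-0.419,-0.157,0,0,-0.003,40],[-0.125,-0.419,-0.157,0,0,-0.003,40]]}}

```text
clock: 5.03
tcp_pos: [0.4682, 0.3101, 0.1793]
tool_rot: [[0.97, 0.244, -0.001], [0.244, -0.97, 0.002], [-0.001, -0.002, -1.0]]
contact_force: [1.4, -0.0, -3.9]
width: 0.0607
grasp_force: 67.0
```

Emit:
{"fn": "move_arm", "kwargs": {"steps": [[0,0,0,0,0,0,40],[0,0,0,0,0,0,40]]}}

```text
clock: 5.28
tcp_pos: [0.4713, 0.3054, 0.1792]
tool_rot: [[0.972, 0.237, 0.0], [0.237, -0.972, -0.001], [0.0, 0.001, -1.0]]
contact_force: [-0.2, -0.6, -2.8]
width: 0.0606
grasp_force: 67.0
```

```bash
python3 - <<'E'
from cell import *
import cv2
c=camera("top");cv2.imwrite("pics/t2.png",c["image"][...,::-1])
E
python3 go.py 0.4715 0.3064 0.06 13.8  0.4715 0.3064 0.027 13.8
```

```text
[ 0.0004 -0.0009  0.1192] [ 0.0005 -0.0001 -0.0021]
[ 0.0004 -0.0009  0.1522] [ 0.0005 -0.0001 -0.0021]
```

View pics/t2.png

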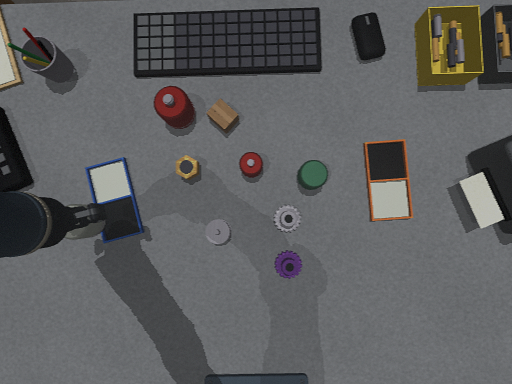

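The top view shows the gripper and can high over the blue tray; the shift to the left at (80,220) fits the parallax at this height. I lower it now.

Emit:
{"fn": "move_arm", "kwargs": {"steps": [[0,-0.001,0.05,0,0,-0.002,40],[0,-0.001,0.1,0,0,-0.002,40],[0,-0.001,0.13,0,0,-0.002,40],[0,-0.001,0.143,0,0,-0.002,40],[0,-0.001,0.148,0,0,-0.002,40],[0,-0.001,0.151,0,0,-0.002,40],[0,-0.001,0.151,0,0,-0.002,40],[0,-0.001,0.151,0,0,-0.002,40]]}}

```text
clock: 6.32
tcp_pos: [0.4708, 0.308, 0.0289]
tool_rot: [[0.971, 0.24, 0.001], [0.24, -0.971, 0.001], [0.001, -0.001, -1.0]]
contact_force: [-0.6, 0.2, -4.1]
width: 0.0604
grasp_force: 66.9
```

Emit:
{"fn": "move_arm", "kwargs": {"steps": [[0,0,0.001,0,0,0,40],[0,0,0.002,0,0,0,40],[0,0,0.002,0,0,0,40],[0,0,0.002,0,0,0,40]]}}

```text
clock: 6.82
tcp_pos: [0.4707, 0.3079, 0.0276]
tool_rot: [[0.971, 0.24, 0.001], [0.24, -0.971, 0.001], [0.001, -0.0, -1.0]]
contact_force: [-4.1, -2.4, 14.3]
width: 0.0601
grasp_force: 68.9
```

Contact (14 N upward). I release and lift, then go to the coupling.

Emit:
{"fn": "move_arm", "kwargs": {"steps": [[0,0,0,0,0,0,80],[0,0,0,0,0,0,100],[0,0,0,0,0,0,100],[0,0,0,0,0,0,100],[0,0,-0.03,0,0,0,100],[0,0,-0.08,0,0,0,100],[0,0,-0.14,0,0,0,100],[0,0,-0.15,0,0,0,100],[0,0,-0.15,0,0,0,100],[0,0,-0.15,0,0,0,100]]}}

```text
clock: 8.07
tcp_pos: [0.4696, 0.3072, 0.1745]
tool_rot: [[0.971, 0.241, -0.002], [0.241, -0.971, -0.002], [-0.002, 0.001, -1.0]]
contact_force: [0.0, -0.1, 0.0]
width: 0.0855
grasp_force: 0.0
```

```bash
python3 go.py 0.581 0.142 0.178 0 0.581 0.142 0.015 0
```

```text
[ 0.0684  0.1871 -0.0034] [0.0013 0.0023 0.2429]
[0.0688 0.1869 0.1596] [0.0013 0.0023 0.2429]
```

Emit:
{"fn": "move_arm", "kwargs": {"steps": [[0.02,0.055,0,0,0,0.08,100],[0.04,0.11,0,0,0,0.16,100],[0.06,0.16,0,0,0,0.22,100],[0.069,0.187,0,0,0,0.243,100],[0.069,0.187,0,0,0,0.243,100],[0.069,0.187,0,0,0,0.243,100],[0.069,0.187,0,0,0,0.243,100]]}}

```text
clock: 8.95
tcp_pos: [0.5815, 0.1443, 0.1756]
tool_rot: [[1.0, 0.002, -0.001], [0.002, -1.0, 0.0], [-0.001, -0.0, -1.0]]
contact_force: [-0.4, -0.0, 0.4]
width: 0.0854
grasp_force: 0.0
```

```bash
python3 go.py 0.581 0.142 0.015 0
python3 - <<'E'
from cell import *
import cv2,numpy as np
a=camera("top")["image"];b=camera("wrist")["image"]
cv2.imwrite("pics/p3.png",np.hstack([cv2.resize(a[140:260,60:180],(384,384)),cv2.resize(b,(400,300),interpolation=cv2.INTER_AREA)[:,:] if 0 else cv2.copyMakeBorder(cv2.resize(b,(400,300)),0,84,0,0,0)])[...,::-1])
E
```

```text
[-0.0003  0.0023  0.1606] [-0.0003  0.0012  0.0022]
```

View pics/p3.png

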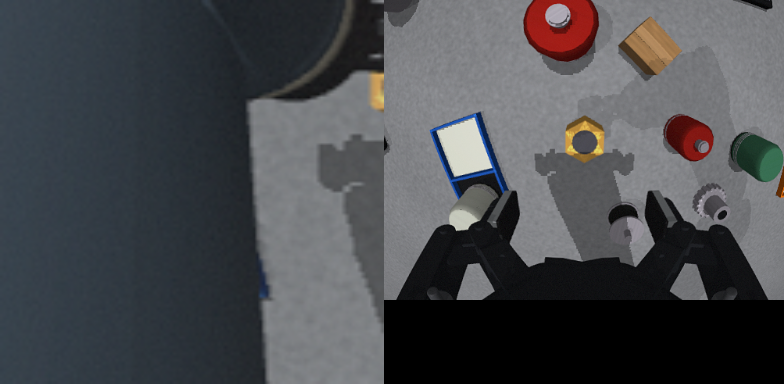

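The wrist half shows the coupling at (585,140) with its flats square to the fingers, and the white can standing in the black pocket at (475,208). I go down and grip.

Emit:
{"fn": "move_arm", "kwargs": {"steps": [[0,0.001,0.05,0,0,0.002,100],[0,0.001,0.1,0,0,0.002,100],[0,0.001,0.14,0,0,0.002,100],[0,0.001,0.155,0,0,0.002,100],[0,0.001,0.16,0,0,0.002,100],[0,0.001,0.16,0,0,0.002,100],[0,0.001,0.16,0,0,0.002,50],[0,0.001,0.16,0,0,0.002,30],[0,0.001,0.16,0,0,0.002,30],[0,0.001,0.16,0,0,0.002,30],[0,0.001,0.16,0,0,0.002,30],[0,0.001,0.16,0,0,0.002,30]]}}

```text
clock: 10.55
tcp_pos: [0.5829, 0.1419, 0.0171]
tool_rot: [[1.0, -0.002, 0.001], [-0.002, -1.0, 0.0], [0.001, -0.0, -1.0]]
contact_force: [-0.8, -0.8, 6.1]
width: 0.0453
grasp_force: 62.1
```

```bash
python3 go.py 0.581 0.142 0.18 0 0.5568 0.3276 0.18 14 0.5568 0.3276 0.02 14
```

```text
[-0.0017 -0.0002 -0.1629] [-0.0004 -0.0015 -0.0023]
[-0.0263 -0.1857 -0.1628] [-0.0003 -0.0015 -0.2466]
[-0.0265 -0.1857 -0.0028] [-0.0003 -0.0015 -0.2466]
```

Emit:
{"fn": "move_arm", "kwargs": {"steps": [[0,0,-0.05,0,0,0,30],[0,0,-0.1,0,0,0,30],[0,0,-0.14,0,0,0,30],[-0.008,-0.05,-0.14,0,0,-0.08,30],[-0.016,-0.1,-0.14,0,0,-0.16,30],[-0.023,-0.15,-0.14,0,0,-0.22,30],[-0.0265,-0.186,-0.14,0,0,-0.247,30],[-0.0265,-0.186,-0.14,0,0,-0.247,30],[-0.0265,-0.186,-0.14,0,0,-0.247,30],[-0.0265,-0.186,-0.14,0,0,-0.247,30]]}}

```text
clock: 11.8
tcp_pos: [0.5567, 0.3261, 0.1561]
tool_rot: [[0.971, 0.24, 0.0], [0.24, -0.971, -0.001], [-0.0, 0.001, -1.0]]
contact_force: [0.4, -0.4, -2.5]
width: 0.0456
grasp_force: 63.3
```

```bash
python3 go.py 0.5568 0.3276 0.021 14
```

```text
[ 0.0005 -0.0016  0.1351] [ 0.001   0.0002 -0.0017]
```

Emit:
{"fn": "move_arm", "kwargs": {"steps": [[0,-0.001,0.05,0,0,0,30],[0,-0.001,0.1,0,0,0,30],[0,-0.001,0.12,0,0,0,30],[0,-0.001,0.128,0,0,0,30],[0,-0.001,0.132,0,0,0,30],[0,-0.001,0.134,0,0,0,30],[0,-0.001,0.136,0,0,0,30],[0,-0.001,0.136,0,0,0,30],[0,-0.001,0.136,0,0,0,30]]}}

```text
clock: 12.92
tcp_pos: [0.5566, 0.3291, 0.0212]
tool_rot: [[0.97, 0.242, 0.001], [0.242, -0.97, 0.001], [0.002, -0.0, -1.0]]
contact_force: [-0.7, -1.6, 6.6]
width: 0.0451
grasp_force: 64.1
```

Contact, so I release and lift.

Emit:
{"fn": "move_arm", "kwargs": {"steps": [[0,0,0,0,0,0,60],[0,0,0,0,0,0,80],[0,0,0,0,0,0,80],[0,0,0,0,0,0,80],[0,0,-0.03,0,0,0,80],[0,0,-0.08,0,0,0,100],[0,0,-0.14,0,0,0,100],[0,0,-0.155,0,0,0,100],[0,0,-0.155,0,0,0,100],[0,0,-0.155,0,0,0,100]]}}

```text
clock: 14.18
tcp_pos: [0.5551, 0.3283, 0.1733]
tool_rot: [[0.97, 0.242, -0.002], [0.242, -0.97, -0.002], [-0.003, 0.001, -1.0]]
contact_force: [-0.6, 0.6, 0.1]
width: 0.0852
grasp_force: 0.0
```

```bash
python3 go.py 0.584 0 0.175 3 0.584 0 0.018 3
```

```text
[-0.0516  0.3255 -0.0013] [0.0012 0.0026 0.1925]
[-0.0512  0.3253  0.1557] [0.0012 0.0026 0.1925]
```

Emit:
{"fn": "move_arm", "kwargs": {"steps": [[-0.009,0.055,0,0,0,0.05,100],[-0.018,0.112,0,0,0,0.1,100],[-0.027,0.17,0,0,0,0.15,100],[-0.036,0.228,0,0,0,0.192,100],[-0.045,0.285,0,0,0,0.192,100],[-0.0515,0.3255,0,0,0,0.192,100],[-0.0515,0.3255,0,0,0,0.192,100],[-0.0515,0.3255,0,0,0,0.192,100],[-0.0515,0.3255,0,0,0,0.192,100]]}}

```text
clock: 15.3
tcp_pos: [0.5846, 0.0022, 0.1744]
tool_rot: [[0.998, 0.055, -0.001], [0.055, -0.998, 0.001], [-0.001, -0.001, -1.0]]
contact_force: [0.1, 0.6, 0.3]
width: 0.0853
grasp_force: 0.0
```

```bash
python3 - <<'E'
from cell import *
import cv2
cv2.imwrite("pics/w4.png",camera("wrist")["image"][...,::-1])
E
python3 go.py 0.584 0 0.018 3
```

```text
[-0.0006  0.0022  0.1566] [-0.0006  0.0009  0.0027]
```

View pics/w4.png

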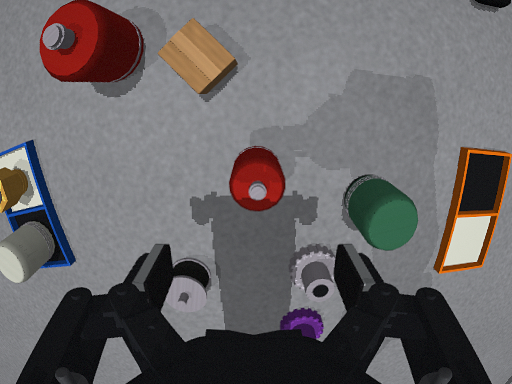

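The wrist view shows the small red filter at (257,178), centred between the fingers, with the white can and the coupling standing in the blue tray at left. I go down and grip.

Emit:
{"fn": "move_arm", "kwargs": {"steps": [[0,0.001,0.05,0,0,0,100],[0,0.001,0.1,0,0,0,100],[0,0.001,0.135,0,0,0,100],[0,0.001,0.15,0,0,0,100],[0,0.001,0.156,0,0,0,100],[0,0.001,0.156,0,0,0,100],[0,0.001,0.156,0,0,0,50],[0,0.001,0.156,0,0,0,35],[0,0.001,0.156,0,0,0,35],[0,0.001,0.156,0,0,0,35],[0,0.001,0.156,0,0,0,35],[0,0.001,0.156,0,0,0,35]]}}

```text
clock: 16.85
tcp_pos: [0.5857, -0.0005, 0.0203]
tool_rot: [[0.999, 0.053, 0.002], [0.053, -0.999, 0.0], [0.002, -0.0, -1.0]]
contact_force: [-1.1, 0.1, 6.3]
width: 0.0503
grasp_force: 62.2
```

```bash
python3 go.py 0.588 -0.31 0.18 3 0.588 -0.31 0.02 3
```

```text
[-0.0137  0.3092 -0.1598] [-0.     -0.0018  0.0004]
[-1.400e-02  3.092e-01  2.000e-04] [-0.     -0.0018  0.0004]
```

Emit:
{"fn": "move_arm", "kwargs": {"steps": [[0,0,-0.05,0,0,0,35],[0,0,-0.1,0,0,0,35],[0,0,-0.14,0,0,0,35],[-0.002,0.055,-0.14,0,0,0,35],[-0.005,0.112,-0.14,0,0,0,35],[-0.008,0.17,-0.14,0,0,0,35],[-0.01,0.228,-0.14,0,0,0,35],[-0.012,0.285,-0.14,0,0,0,35],[-0.014,0.309,-0.14,0,0,0,35],[-0.014,0.309,-0.14,0,0,0,35],[-0.014,0.309,-0.14,0,0,0,35],[-0.014,0.309,-0.14,0,0,0,35]]}}

```text
clock: 18.35
tcp_pos: [0.5879, -0.3077, 0.1592]
tool_rot: [[0.998, 0.055, 0.0], [0.055, -0.998, 0.001], [0.0, -0.001, -1.0]]
contact_force: [-0.2, 0.5, -2.6]
width: 0.0503
grasp_force: 64.2
```

```bash
python3 go.py 0.588 -0.31 0.024 3
```

```text
[-0.      0.0024  0.1352] [-0.001  -0.0002  0.0029]
```

Emit:
{"fn": "move_arm", "kwargs": {"steps": [[0,0.002,0.05,0,0,0,35],[0,0.002,0.1,0,0,0,35],[0,0.002,0.12,0,0,0,35],[0,0.002,0.128,0,0,0,35],[0,0.002,0.132,0,0,0,35],[0,0.002,0.134,0,0,0,35],[0,0.002,0.136,0,0,0,35],[0,0.002,0.136,0,0,0,35],[0,0.002,0.136,0,0,0,35]]}}

```text
clock: 19.48
tcp_pos: [0.588, -0.312, 0.0243]
tool_rot: [[0.999, 0.053, 0.002], [0.053, -0.999, -0.001], [0.002, 0.001, -1.0]]
contact_force: [-2.3, 0.9, 6.3]
width: 0.0507
grasp_force: 64.8
```

Emit:
{"fn": "move_arm", "kwargs": {"steps": [[0,0,0,0,0,0,60],[0,0,0,0,0,0,85],[0,0,0,0,0,0,85],[0,0,0,0,0,0,85],[0,0,-0.03,0,0,0,85],[0,0,-0.08,0,0,0,100],[0,0,-0.14,0,0,0,100],[0,0,-0.15,0,0,0,100],[0,0,-0.15,0,0,0,100],[0,0,-0.15,0,0,0,100]]}}

```text
clock: 20.72
tcp_pos: [0.5866, -0.3113, 0.1713]
tool_rot: [[0.999, 0.053, -0.003], [0.053, -0.999, 0.001], [-0.003, -0.001, -1.0]]
contact_force: [-0.1, 0.4, -1.1]
width: 0.0853
grasp_force: 0.0
```

```bash
python3 go.py 0.462 -0.077 0.175 3 0.462 -0.077 0.019 3
```

```text
[-0.112  -0.2406 -0.0031] [-0.0014  0.0025  0.0006]
[-0.1116 -0.2404  0.1529] [-0.0014  0.0025  0.0006]
```

Emit:
{"fn": "move_arm", "kwargs": {"steps": [[-0.024,-0.052,0,0,0,0,100],[-0.048,-0.104,0,0,0,0,100],[-0.072,-0.156,0,0,0,0,100],[-0.095,-0.205,0,0,0,0,100],[-0.112,-0.2405,0,0,0,0,100],[-0.112,-0.2405,0,0,0,0,100],[-0.112,-0.2405,0,0,0,0,100],[-0.112,-0.2405,0,0,0,0,100]]}}

```text
clock: 21.72
tcp_pos: [0.4631, -0.0785, 0.1726]
tool_rot: [[0.999, 0.051, -0.001], [0.051, -0.999, -0.0], [-0.001, 0.0, -1.0]]
contact_force: [-0.5, 0.4, 0.7]
width: 0.0856
grasp_force: 0.0
```

```bash
python3 - <<'E'
from cell import *
import cv2
cv2.imwrite("pics/w5.png",camera("wrist")["image"][...,::-1])
E
python3 go.py 0.462 -0.077 0.019 3
```

```text
[-0.001  -0.0016  0.1537] [ 0.0002  0.0006 -0.0012]
```

View pics/w5.png

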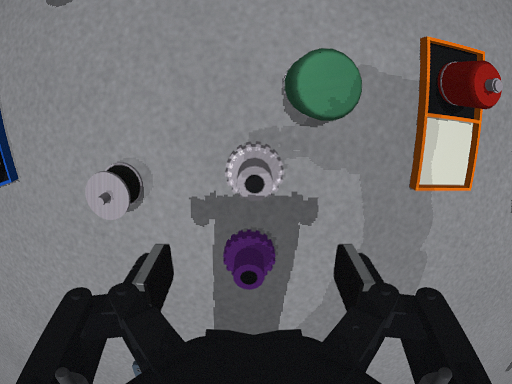

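The gear is centred at (255,170) between the fingers, the purple one is clear of them at (249,258), and the red filter stands in the black pocket at (470,85). I go down and grip the hub.

Emit:
{"fn": "move_arm", "kwargs": {"steps": [[-0.001,-0.001,0.05,0,0,0,80],[-0.001,-0.001,0.1,0,0,0,80],[-0.001,-0.001,0.13,0,0,0,80],[-0.001,-0.001,0.145,0,0,0,80],[-0.001,-0.001,0.152,0,0,0,80],[-0.001,-0.001,0.152,0,0,0,80],[-0.001,-0.001,0.152,0,0,0,40],[-0.001,-0.001,0.152,0,0,0,15],[-0.001,-0.001,0.152,0,0,0,15],[-0.001,-0.001,0.152,0,0,0,15],[-0.001,-0.001,0.152,0,0,0,15],[-0.001,-0.001,0.152,0,0,0,15]]}}

```text
clock: 23.28
tcp_pos: [0.4624, -0.0769, 0.0221]
tool_rot: [[0.999, 0.052, 0.002], [0.052, -0.999, -0.0], [0.002, 0.0, -1.0]]
contact_force: [-1.0, -2.0, 7.8]
width: 0.0327
grasp_force: 58.9
```

```bash
python3 go.py 0.5 -0.3135 0.18 3
```

```text
[ 0.0254  0.2383 -0.1578] [ 0.0005 -0.0017  0.0001]
```

Emit:
{"fn": "move_arm", "kwargs": {"steps": [[0,0,-0.05,0,0,0,15],[0,0,-0.1,0,0,0,15],[0,0,-0.14,0,0,0,15],[0.006,0.055,-0.14,0,0,0,15],[0.012,0.11,-0.14,0,0,0,15],[0.018,0.165,-0.14,0,0,0,15],[0.023,0.215,-0.14,0,0,0,15],[0.0255,0.238,-0.14,0,0,0,15],[0.0255,0.238,-0.14,0,0,0,15],[0.0255,0.238,-0.14,0,0,0,15],[0.0255,0.238,-0.14,0,0,0,15]]}}

```text
clock: 24.65
tcp_pos: [0.4999, -0.3115, 0.1612]
tool_rot: [[0.999, 0.054, -0.0], [0.054, -0.999, 0.001], [-0.0, -0.001, -1.0]]
contact_force: [-0.7, -0.8, -4.0]
width: 0.0324
grasp_force: 61.6
```

```bash
python3 go.py 0.5 -0.3135 0.0255 3
```

```text
[-0.      0.0021  0.1357] [-0.0007  0.0002  0.0022]
```

Emit:
{"fn": "move_arm", "kwargs": {"steps": [[0,0.001,0.05,0,0,0,15],[0,0.001,0.1,0,0,0,15],[0,0.001,0.12,0,0,0,15],[0,0.001,0.128,0,0,0,15],[0,0.001,0.132,0,0,0,15],[0,0.001,0.134,0,0,0,15],[0,0.001,0.136,0,0,0,15],[0,0.001,0.136,0,0,0,15],[0,0.001,0.136,0,0,0,15]]}}

```text
clock: 25.78
tcp_pos: [0.5005, -0.3142, 0.0262]
tool_rot: [[0.999, 0.053, 0.001], [0.053, -0.999, -0.001], [0.001, 0.001, -1.0]]
contact_force: [-1.7, 1.8, 6.6]
width: 0.0327
grasp_force: 62.2
```

Emit:
{"fn": "move_arm", "kwargs": {"steps": [[0,0,0,0,0,0,50],[0,0,0,0,0,0,70],[0,0,0,0,0,0,70],[0,0,0,0,0,0,70],[0,0,-0.03,0,0,0,70],[0,0,-0.08,0,0,0,70],[0,0,-0.14,0,0,0,70],[0,0,-0.19,0,0,0,70],[0,-0.06,-0.19,0,0,0,70],[0,-0.12,-0.19,0,0,0,70],[0,-0.18,-0.19,0,0,0,70],[0,-0.22,-0.19,0,0,0,70]]}}

```text
clock: 27.28
tcp_pos: [0.4879, -0.0913, 0.2153]
tool_rot: [[0.998, 0.055, 0.0], [0.055, -0.998, 0.001], [0.0, -0.001, -1.0]]
contact_force: [1.3, -0.8, -0.6]
width: 0.0597
grasp_force: 0.0
```

Emit:
{"fn": "move_arm", "kwargs": {"steps": [[0,0,0,0,0,0,70],[0,0,0,0,0,0,70],[0,0,0,0,0,0,70]]}}

```text
clock: 27.65
tcp_pos: [0.4883, -0.0956, 0.2151]
tool_rot: [[0.999, 0.051, -0.0], [0.051, -0.999, -0.0], [-0.0, 0.0, -1.0]]
contact_force: [-0.7, 0.7, 0.3]
width: 0.0597
grasp_force: 0.0
```

Run:
```python
from cell import *
import cv2,numpy as np
from h import *
c=camera("top");cv2.imwrite("pics/t6.png",c["image"][...,::-1]);P=cloud(c)
s=camera("scene");cv2.imwrite("pics/s6.png",s["image"][...,::-1]);Q=cloud(s)
for n,p in dict(white=(.4715,.3064),coup=(.5568,.3276),red=(.588,-.31),gear=(.5,-.3135)).items():
    for X in(P,Q):
        m=(np.hypot(X[...,0]-p[0],X[...,1]-p[1])<.045)&(X[...,2]>.03)&(X[...,2]<.11)
        if m.sum()>20:
            q=X[m];print(n,m.sum(),np.percentile(q[:,2],97).round(4),np.round(cv2.minEnclosingCircle(q[:,:2].astype(np.float32))[0],4))
```

```text
white 842 0.0867 [0.4686 0.308 ]
white 826 0.0852 [0.4736 0.3065]
coup 486 0.0616 [0.5548 0.3293]
coup 511 0.0594 [0.5562 0.3284]
red 546 0.0845 [ 0.5894 -0.3103]
gear 223 0.0607 [ 0.5022 -0.314 ]
```

View pics/t6.png

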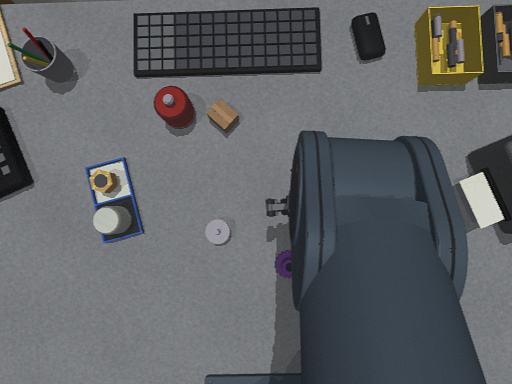

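View pics/s6.png

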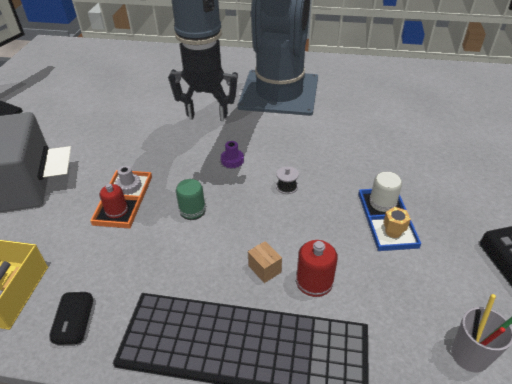

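The top and scene views show all four parts upright in their pockets. In the scene view the red filter is at (113,200), the gear at (125,178), the white filter at (387,190) and the coupling at (397,222). The green filter, mount, carton and look-alikes have not moved. Top heights are about 4 mm above their earlier readings, which matches the pocket floor.

```bash
python3 -c "
from cell import *
print(hand_in())"
```

```text
the job is handed in; nothing more can be done
None
```

All four parts stand upright in their ordered pockets, the other items were left where they stood, and the job was handed in at about 28 s on the robot's clock.

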